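# Sort the souvenirs and frame the keyring on display

### The arm

A 6-joint arm with a two-finger parallel gripper is mounted at the origin on the work surface. World frame = base frame: x ahead of the robot, y to its left, z up, the work surface at z = 0. Lengths are in m, angles in rad, forces in N, time in s.
With the tool pointing down it reaches from about 0.25 to 0.725 m from the base axis. Payload 4 kg.
Tool frame: the origin (TCP) lies midway between the tips of the shut fingers; the grasp point (between the pads) lies 19 mm behind it; z points along the fingers, x is the direction in which the jaws open and shut, and the axes are right-handed (so a half turn about z gives the same grasp; the last joint's range is limited). The gripper opens to 85 mm and grips with 20 to 120 N. Pads are 22 mm wide; open, the fingers measure 114 mm over their backs; the gripper's body (76 mm by 85 mm) begins 54 mm behind the grasp point. The pads swing forward as they close: fully open they stand 13 mm farther back than shut.
Start: joints at [-1.26, 0.241, 0.005, 1.335, 0, 1.571], TCP at [0.153, -0.476, 0.198] pointing down, gripper open.
Joint ranges: [-2.72, 2.72], [-1.05, 1.87], [-1.09, 1.28], [-1.99, 2.15], [-1.42, 1.44], [-3.14, 3.14]. Speed limits (rad/s): [2.79, 2.79, 3.14, 3.14, 3.14, 3.14].

### API

Orientations are given as a unit quaternion [x, y, z, w].
In Python, from workcell import bot, vision, ticket gives the robot as it stands.
- The arm moves only by the tool play_rows, never from a script. Its argument "deltas" is one flat list of numbers, 5 for each row, row after row: the opening, from 0 (shut) to 1 (fully open), then the shift along the tool's x, y, z in units of 60 mm (1.0 is 60 mm), then the turn about the tool's z in degrees. A call has 1 to 12 rows; each row shifts and turns the pose as measured when the row begins, along the tool's axes as they then stand; what a row does not reach is not made up. A row lasts 1/8 s, in which the tool goes at most 62.5 mm and 10.7 degrees, less where a joint would pass 70% of its speed; a pose out of reach is approached as far as the arm can. A call is refused whole if a number of a shift passes 1 or a number of a turn 10.7, either way. A call with a gripper value outside its range is refused whole. The fingers move at their own pace and stop on an object; the grip force is fixed at half the most. Time passes only in rows, so rows that do not move let the fingers close. It gives the time, the measured TCP pose, the force and the opening at its end, in the units of the state.
- bot.get_obs(): the state, without advancing time (a new reading comes with each control period).
- vision.camera(name): name is "scene" or "top" or "wrist"; returns a dict with "color" (400x640x3 uint8, blue, green, red), "intrinsics" (3x3 intrinsics, pixels), "k1" (the pictures are not rectified: a ray, as slopes to the right and down, at radius r is drawn at 1 + k1 r^2 times it, then the intrinsics apply), "rvec" (rotation vector, rad) and "tvec" (3), from world to camera coordinates, as OpenCV has them. Camera axes: x right, y down, z forward; pixel columns grow to the right and rows downward; lengths in m; the calibration is good to about 2 mm. A picture is of the moment at which its call begins. There is no depth.
- ticket.job_done(): hands the job in, once; it reports no verdict.
The state is a dict: "clock": time; "joint_pos": joint angles; "joint_vel": joint speeds; "tau": joint torques, N m; "eef_pos": TCP position; "tool_rot": TCP orientation; "ft_force": force on the tool from outside, world axes, zero at the start; "ft_torque": the same for the moment, N m; "grip_width": finger opening in m.
Only numpy, scipy, OpenCV 4.12 (cv2) and the standard library are available. Lean on these libraries where they do the work, as an engineer would, in place of code of your own. Each camera call takes 0.05 s, during which the arm holds its last target. There are 200 camera calls.

### The job

Tidy the mixed souvenirs on the shop counter: lay the yellow magnet in the yellow tray, the blue magnet in the blue tray and the green surfboard keyring in the green tray, each flat and picture side up inside its tray. Lay the round sunset keyring flat, picture side up, on the white spot in the middle of the wooden display stand, and only then fit the black window frame over it, both holes on the stand's two steel dowels and the frame fully down on the shoulders. Set things down rather than dropping them, leave the snow globe standing where it is, and let go of everything at the end.

Things in the scene. Friction and masses are not known exactly. Their poses are not given: they have to be found in the camera images.
- yellow_magnet: loose square fridge magnet, a flat plate 54 x 54 x 10 mm, yellow body showing as a border around a black picture with a yellow sun on top. Origin: centre of its underside; x and y along its sides, z up out of the picture. 30 to 55 g.
- blue_magnet: loose square fridge magnet, a flat plate 54 x 54 x 10 mm, blue body showing as a border around a black picture with a blue sun on top. Origin: centre of its underside; x and y along its sides, z up out of the picture. 30 to 55 g.
- surfboard_keyring: loose green surfboard-shaped rigid key fob lying flat, 56 mm long (x) with round ends, 24 mm wide (y), 10 mm thick, white stripe along the top; a steel ring 21 mm across, 3 mm thick, lies rigidly fixed at its -x end, reaching to 47 mm from the origin. Origin: centre of the underside of the board; z up out of its face. 20 to 42 g.
- sunset_keyring: loose round red rigid key fob lying flat, a disc 40 mm across and 10 mm thick with an orange face, yellow sun and black palms on top; a steel ring 21 mm across, 3 mm thick, lies rigidly fixed at its -x side, reaching to 40 mm from the origin. Origin: centre of the underside of the disc; z up out of the picture. 20 to 42 g.
- frame: loose black window frame lying flat, 150 mm (x) x 54 mm (y) x 12 mm thick, with an 80 x 34 mm window in the middle and two through holes 13 mm in diameter at x = -65 and +65 mm, y = 0; it also fits turned by 180 degrees. Can be gripped across its 54 mm width at the middle. Origin: centre of its underside; z up. 55 to 115 g.
- yellow_tray: open square yellow plastic tray fixed to the counter, 128 x 128 mm outside, 120 x 120 mm inside, walls 4 mm thick and 20 mm high, floor 4 mm thick. Origin: centre of its underside on the counter; x and y along its sides, z up.
- blue_tray: open square blue plastic tray fixed to the counter, 128 x 128 mm outside, 120 x 120 mm inside, walls 4 mm thick and 20 mm high, floor 4 mm thick. Origin: centre of its underside on the counter; x and y along its sides, z up.
- green_tray: open square green plastic tray fixed to the counter, 128 x 128 mm outside, 120 x 120 mm inside, walls 4 mm thick and 20 mm high, floor 4 mm thick. Origin: centre of its underside on the counter; x and y along its sides, z up.
- stand: wooden stand fixed to the counter: base 160 (x) x 90 (y) x 10 mm high, white spot 52 mm across in the middle of its top; at x = -65 and +65 mm, y = 0, a dark pillar 18 mm in diameter rises to a flat shoulder 28 mm above the counter (where the frame rests), then a steel dowel 8 mm in diameter to 50 mm, its last 6 mm tapering to 4 mm. Origin: centre of its underside; z up.
- snow_globe: loose snow globe standing among the trays, white base 60 mm across and 18 mm high, clear dome to 63 mm high, 250 g; to be left alone. Origin: centre of its underside, z up.
Things that resemble listed ones, but are neither listed nor needed, are in the scene too. Of the things shaped like the yellow_magnet, the yellow one is meant. Of the things that look like the blue_magnet, take the one that is nearest to the robot's base at the start.

How it is judged:
On the way, in this order (a step that is already met when the one before it is completed fails the run):
1. the sunset keyring lies released on the white spot of the stand (horizontal distance between sunset_keyring and stand below 0.015 m and z of sunset_keyring in the frame of stand between 0.008 and 0.013 m and angle between sunset_keyring's own z axis and vertical below 0.12 rad and linear speed of sunset_keyring below 0.02 m/s and contact force between the fingers and sunset_keyring below 0.05 N), for 0.2 s.
2. then the frame is fully down on both dowels over it (horizontal distance between frame and stand below 0.006 m and z of frame in the frame of stand between 0.026 and 0.0305 m and angle between frame's own z axis and vertical below 0.05 rad and angle between the x axis of frame and the x axis of stand, either way round below 0.1 rad and linear speed of frame below 0.02 m/s and contact force between the fingers and frame below 0.05 N), for 0.2 s.
At the end, for the whole second after the job is handed in: Magnets and surfboard lie flat, face up on the floor of their own trays (within 45 mm of centre each way); sunset keyring flat, within 15 mm of the stand's centre; frame level on both dowels, within 6 mm, underside 26-30.5 mm up; globe within 20 mm of its start; all released, at rest (all of step 1 and all of step 2 and x of yellow_magnet in the frame of yellow_tray between -0.045 and 0.045 m and y of yellow_magnet in the frame of yellow_tray between -0.045 and 0.045 m and z of yellow_magnet in the frame of yellow_tray between 0.002 and 0.007 m and angle between each of yellow_magnet, blue_magnet, surfboard_keyring's own z axis and vertical below 0.12 rad and linear speed of each of yellow_magnet, blue_magnet, surfboard_keyring below 0.02 m/s and contact force between the fingers and yellow_magnet below 0.05 N and x of blue_magnet in the frame of blue_tray between -0.045 and 0.045 m and y of blue_magnet in the frame of blue_tray between -0.045 and 0.045 m and z of blue_magnet in the frame of blue_tray between 0.002 and 0.007 m and contact force between the fingers and blue_magnet below 0.05 N and x of surfboard_keyring in the frame of green_tray between -0.045 and 0.045 m and y of surfboard_keyring in the frame of green_tray between -0.045 and 0.045 m and z of surfboard_keyring in the frame of green_tray between 0.002 and 0.007 m and contact force between the fingers and surfboard_keyring below 0.05 N and distance of snow_globe from where it was at the start of the episode below 0.02 m and angle between snow_globe's own z axis and vertical below 0.1 rad); the robot touches nothing.
It fails at once if the snow globe is shoved (over 20 mm) or tipped (over 0.35 rad) (distance of snow_globe from where it was at the start of the episode above 0.02 m or angle between snow_globe's own z axis and vertical above 0.35 rad).
It fails at once if a souvenir or the frame is dropped or thrown (free of the fingers at over 0.9 m/s, a fall of about 40 mm) ((linear speed of yellow_magnet above 0.9 m/s and contact force between the fingers and yellow_magnet below 0.01 N) or (linear speed of blue_magnet above 0.9 m/s and contact force between the fingers and blue_magnet below 0.01 N) or (linear speed of surfboard_keyring above 0.9 m/s and contact force between the fingers and surfboard_keyring below 0.01 N) or (linear speed of sunset_keyring above 0.9 m/s and contact force between the fingers and sunset_keyring below 0.01 N) or (linear speed of frame above 0.9 m/s and contact force between the fingers and frame below 0.01 N)).
It also fails if it takes over 123 s, if anything falls off the work surface, if the arm or the gripper's body presses on something with over 40 N, if the wrist force passes 120 N, or if a joint passes its speed limit or range.

## Working session

There is one attempt and no reset: what is moved stays moved. The work goes in short steps, Python scripts to look and compute and a tool call to move; the robot and the scene stay as the last step left them, time stands still between calls to the robot, and variables do not carry over. Pictures are saved under pics/ and viewed, about 12 in all and at most 16, crops included, and the job is handed in when it is done.

Besides the shell and the picture viewer there is one more tool, called as a command line: name --argument value ..., lists and objects as JSON in quotes. play_rows: Moves the arm, as the interface text tells. Its arguments: {"type":"object","properties":{"deltas":{"type":"array"}},"required":["deltas"]}

```bash
mkdir -p pics; cat > h.py <<'E'
import numpy as np, cv2
from workcell import bot, vision, ticket
from scipy.spatial.transform import Rotation as R
def snap(name,fn=None):
    c=vision.camera(name)
    if fn: cv2.imwrite('pics/'+fn,c['color'])
    np.savez('pics/'+name+'.npz',**{k:np.array(v) for k,v in c.items()})
    return c
def w(c,u,v,z):
    K=np.array(c['intrinsics']);k1=float(c['k1'])
    d=np.array([(u-K[0,2])/K[0,0],(v-K[1,2])/K[1,1]]);s=d.copy()
    for _ in range(20): s=d/(1+k1*(s@s))
    Rm=cv2.Rodrigues(np.array(c['rvec'],float))[0];t=np.array(c['tvec'],float).ravel()
    o=-Rm.T@t;r=Rm.T@np.append(s,1)
    return (o+r*(z-o[2])/r[2])
def st():
    o=bot.get_obs();p=np.array(o['eef_pos']);M=R.from_quat(o['tool_rot']).as_matrix()
    return o,p,M
def go(x,y,z,a=None):
    "print tool shift in units to world target; a = wanted jaw axis angle (deg, world)"
    o,p,M=st();d=M.T@(np.array([x,y,z])-p)/0.06
    ja=np.degrees(np.arctan2(M[1,0],M[0,0]))
    s='clock %.2f pos %s jaw %.1f shift(units) %s'%(o['clock'],p.round(4),ja,d.round(2))
    if a is not None:
        t=(a-ja+90)%180-90; s+=' turn(tool z) %.1f or %.1f'%(-t,-t+(180 if t>0 else -180))
    print(s,'j6 %.2f'%o['joint_pos'][5],'w %.3f'%o['grip_width'])
E
python3 - <<'E'
from h import *
for n in ['top','scene']:
    c=snap(n,n+'0.png')
    print(n,c['k1'],c['tvec'])
go(.4,0,.2,0); print(st()[2].round(2))
E
```

```text
top -0.045276033426374145 [-0.01250758  0.50738412  1.10609319]
scene -0.03268596919743879 [ 0.37847543 -0.27303083  1.81214875]
clock 0.10 pos [ 0.1527 -0.4754  0.1967] jaw -72.2 shift(units) [-6.28 -6.35 -0.04] turn(tool z) -72.2 or 107.8 j6 1.57 w 0.085
[[ 0.31 -0.95 -0.  ]
 [-0.95 -0.31  0.  ]
 [-0.    0.   -1.  ]]
```

View pics/top0.png

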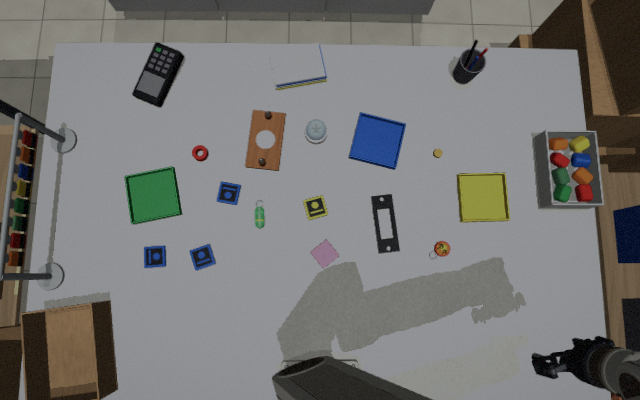

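View pics/scene0.png

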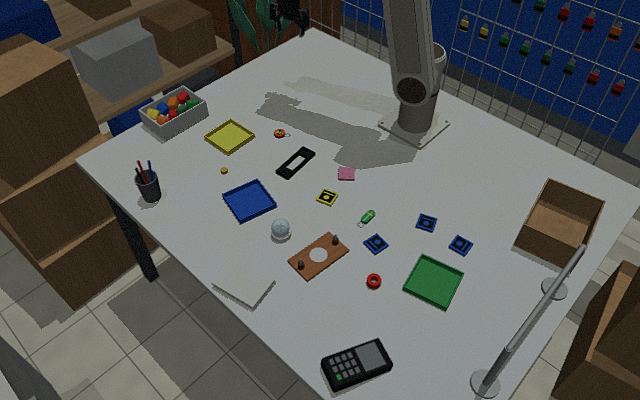

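The top view shows the stand at (265,140), globe (316,130), blue tray (377,140), yellow tray (483,197) and green tray (153,195). It also shows the yellow magnet (316,207), frame (385,223), sunset keyring (442,249), surfboard (260,215) and blue magnets at (229,193), (203,257) and (155,257).

```bash
python3 - <<'E'
from h import *
c=np.load('pics/top.npz')
im=c['color'];cv2.imwrite('pics/crop.png',cv2.resize(im[100:275,120:520],None,fx=2,fy=2,interpolation=cv2.INTER_CUBIC))
pts=dict(blueA=(229,193,.01),blueB=(203,257,.01),blueC=(155,257,.01),yel=(316,207,.01),surf=(260,217,.01),sun=(442,249,.01),frame=(385.5,223,.012),globe=(316,130,.03),stand=(265.5,140,.01),d1=(267,115,.05),d2=(262,161,.05),bt=(377,140,.004),yt=(483,197,.004),gt=(153,195,.004))
for k,p in pts.items():
    q=w(c,*p);print(k,q.round(3),'r %.3f'%np.hypot(*q[:2]))
E
```

```text
blueA [0.516 0.238 0.01 ] r 0.568
blueB [0.35  0.298 0.01 ] r 0.460
blueC [0.349 0.421 0.01 ] r 0.547
yel [0.48 0.01 0.01] r 0.480
surf [0.453 0.155 0.01 ] r 0.479
sun [ 0.371 -0.317  0.01 ] r 0.488
frame [ 0.438 -0.17   0.012] r 0.470
globe [0.682 0.011 0.03 ] r 0.682
stand [0.66  0.146 0.01 ] r 0.676
d1 [0.716 0.139 0.05 ] r 0.729
d2 [0.592 0.149 0.05 ] r 0.611
bt [ 0.664 -0.154  0.004] r 0.682
yt [ 0.509 -0.436  0.004] r 0.670
gt [0.511 0.438 0.004] r 0.673
```

View pics/crop.png

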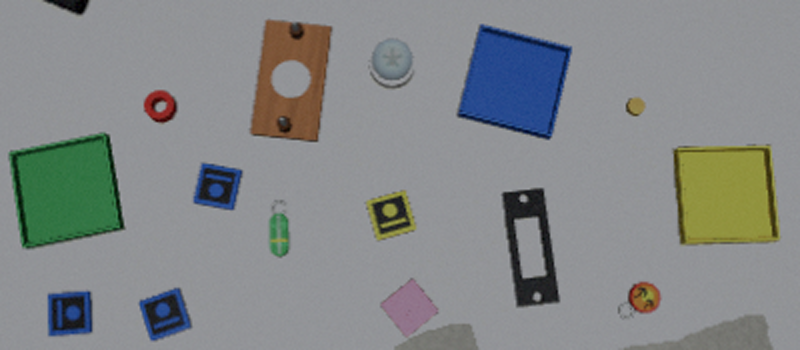

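```bash
cat >> h.py <<'E'
def ang(p,q): return np.degrees(np.arctan2(q[1]-p[1],q[0]-p[0]))
E
python3 - <<'E'
from h import *
c=np.load('pics/top.npz')
f=lambda u,v,z:w(c,120+u/2-.25,100+v/2-.25,z)
def box(n,cs,z):
    P=np.array([f(u,v,z) for u,v in cs]);print(n,P.mean(0).round(4),'sides',[round(float(np.linalg.norm(P[i]-P[i-1])),3) for i in range(4)],'angles',[round(ang(P[i-1],P[i]),1) for i in range(4)])
box('stand',[(267,20),(331,26),(317,140),(251,132)],.01)
box('frame',[(503,192),(542,189),(558,302),(519,306)],.012)
box('blueB',[(140,300),(180,289),(191,327),(152,340)],.01)
box('yel',[(367,199),(406,191),(415,230),(376,238)],.01)
box('blueT',[(480,25),(571,46),(550,138),(458,116)],.02)
box('yelT',[(674,147),(771,145),(778,241),(682,244)],.02)
box('greT',[(10,152),(108,134),(124,230),(25,247)],.02)
s=f(645,297,.01);r=f(626,311,.003);print('sun',s,'ring ang',ang(s,r))
s=f(279,234,.01);r=f(280,206,.003);print('surf',s,'ring ang',ang(s,r))
print(f(296,29,.05),f(284,123,.05))
go(.371,-.317,.16,ang(f(645,297,.01),f(626,311,.003))+90)
E
```

```text
stand [0.6623 0.1457 0.01  ] sides [0.156, 0.087, 0.159, 0.088] angles [np.float64(-6.1), np.float64(-95.2), np.float64(174.2), np.float64(83.2)]
frame [ 0.4379 -0.1691  0.012 ] sides [0.15, 0.052, 0.149, 0.051] angles [np.float64(6.9), np.float64(-85.3), np.float64(-173.4), np.float64(95.7)]
blueB [0.3506 0.2993 0.01  ] sides [0.053, 0.053, 0.051, 0.052] angles [np.float64(19.2), np.float64(-74.3), np.float64(-161.8), np.float64(108.7)]
yel [0.4799 0.0123 0.01  ] sides [0.053, 0.052, 0.053, 0.052] angles [np.float64(13.2), np.float64(-78.0), np.float64(-167.2), np.float64(101.8)]
blueT [ 0.659  -0.1522  0.02  ] sides [0.13, 0.126, 0.131, 0.125] angles [np.float64(-13.8), np.float64(-103.0), np.float64(165.8), np.float64(76.6)]
yelT [ 0.5073 -0.4299  0.02  ] sides [0.129, 0.132, 0.129, 0.129] angles [np.float64(1.8), np.float64(-88.4), np.float64(-179.8), np.float64(91.8)]
greT [0.5083 0.432  0.02  ] sides [0.127, 0.129, 0.129, 0.128] angles [np.float64(12.9), np.float64(-79.0), np.float64(-167.7), np.float64(100.1)]
sun [ 0.37265954 -0.3176975   0.01      ] ring ang 126.68145458328259
surf [0.45378949 0.15734522 0.01      ] ring ang 0.56694971127841
[0.71777141 0.13721385 0.05      ] [0.59166924 0.14973635 0.05      ]
clock 0.10 pos [ 0.1527 -0.4754  0.1967] jaw -72.2 shift(units) [-1.4  -4.27  0.61] turn(tool z) 71.1 or -108.9 j6 1.57 w 0.085
```

play_rows --deltas '[1,-0.28,-0.85,0.1,0,1,-0.28,-0.85,0.1,0,1,-0.28,-0.85,0.1,0,1,-0.28,-0.85,0.1,0,1,-0.28,-0.85,0.1,0,1,0,0,0,-10,1,0,0,0,-10,1,0,0,0,-10,1,0,0,0,-10,1,0,0,0,-10,1,0,0,0,-10,1,0,0,0,-10]'

```text
clock: 1.6
eef_pos: [0.3742, -0.3098, 0.1594]
tool_rot: [1.0, 0.001, -0.005, -0.005]
ft_force: [0.1, -0.2, 0.2]
grip_width: 0.0855
```

```bash
python3 - <<'E'
from h import *
go(.3727,-.3177,.16,36.7)
E
```

```text
clock 1.60 pos [ 0.3742 -0.3098  0.1594] jaw 0.1 shift(units) [-0.02  0.13 -0.01] turn(tool z) -36.6 or 143.4 j6 0.88 w 0.086
```

play_rows --deltas '[1,0,0.13,0,0,1,0,0,0,-9,1,0,0,0,-9,1,0,0,0,-9,1,0,0,0,-9,1,0,0,0,0]'

```text
clock: 2.35
eef_pos: [0.3731, -0.3196, 0.1574]
tool_rot: [0.951, 0.31, -0.004, -0.007]
ft_force: [0.0, 0.4, 1.0]
grip_width: 0.0858
```

```bash
python3 - <<'E'
from h import *
c=snap('wrist','w1.png')
go(.3727,-.3177,.16,36.7)
# predicted pixel of sun
P=np.array([[.3727,-.3177,.01]]);K=np.array(c['intrinsics'])
print(cv2.projectPoints(P,np.array(c['rvec'],float),np.array(c['tvec'],float),K,np.array([c['k1'],0,0,0.]))[0])
E
```

```text
clock 2.40 pos [ 0.3731 -0.3196  0.1574] jaw 36.1 shift(units) [ 0.01 -0.03 -0.04] turn(tool z) -0.6 or 179.4 j6 0.23 w 0.085
[[[319.44466491 178.50227397]]]
```

View pics/w1.png

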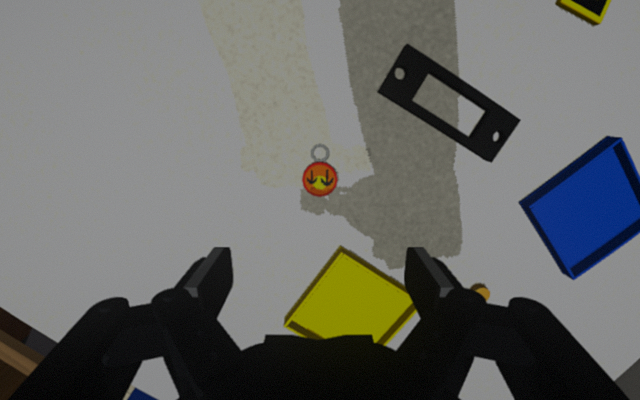

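The wrist view shows the disc at (320,179) with its ring straight above, against a prediction of (319,179), so the estimate holds. I'm descending now.

play_rows --deltas '[1,0.01,-0.03,0.85,0,1,0,0,0.85,0,1,0,0,0.6,0,1,0,0,0,0,1,0,0,0,0]'

```text
clock: 3.02
eef_pos: [0.3731, -0.3192, 0.0184]
tool_rot: [0.953, 0.302, -0.003, -0.004]
ft_force: [0.4, -0.0, 0.0]
grip_width: 0.0856
```

```bash
python3 - <<'E'
from h import *
go(.3727,-.3177,.002,36.7);print(st()[2][:,2])
E
```

```text
clock 3.02 pos [ 0.3731 -0.3192  0.0184] jaw 35.1 shift(units) [ 0.01 -0.02  0.27] turn(tool z) -1.6 or 178.4 j6 0.25 w 0.086
[-0.0080609   0.00684949 -0.99994405]
```

play_rows --deltas '[1,0.01,-0.02,0.26,-1.5,1,0,0,0,0,0.6,0,0,0,0,0.4,0,0,0,0,0.2,0,0,0,0,0,0,0,0,0,0,0,0,0,0,0,0,0,0,0]'

```text
clock: 4.03
eef_pos: [0.3779, -0.3223, 0.0103]
tool_rot: [0.95, 0.312, 0.001, 0.001]
ft_force: [-0.5, -0.6, -0.1]
grip_width: -0.0003
```

```bash
python3 - <<'E'
from h import *
go(.6615,.1445,.16)
E
```

```text
clock 4.03 pos [ 0.3779 -0.3223  0.0103] jaw 36.4 shift(units) [ 8.42 -3.45 -2.5 ] j6 0.23 w -0.000
```

The fingers closed on nothing: the TCP ended at z≈0.010, on top of the disc, so half-closed tips sit higher than I assumed. I'm lifting and looking.

play_rows --deltas '[0,0,0,-0.5,0,0.5,0,0,-0.9,0,0.5,0,0,-0.9,0,0.5,0,0,0,0,0.5,0,0,0,0]'

```text
clock: 4.65
eef_pos: [0.3763, -0.321, 0.1503]
tool_rot: [0.95, 0.312, -0.0, -0.001]
ft_force: [0.4, -0.4, -1.0]
grip_width: 0.0425
```

```bash
python3 - <<'E'
from h import *
c=snap('wrist','w2.png')
go(.3727,-.3177,.16,36.7)
E
```

```text
clock 4.70 pos [ 0.3765 -0.3212  0.1504] jaw 36.4 shift(units) [-0.02 -0.08 -0.16] turn(tool z) -0.3 or 179.7 j6 0.23 w 0.043
```

View pics/w2.png

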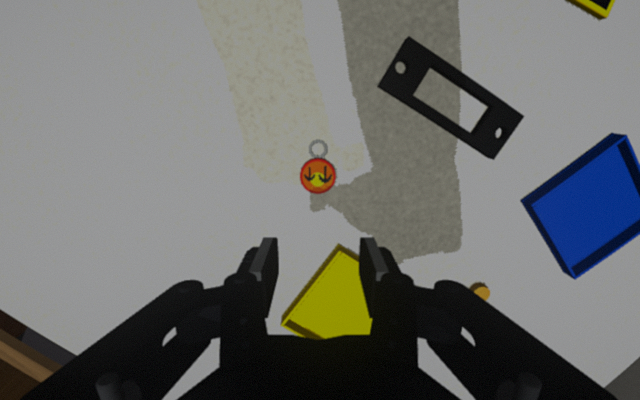

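The disc is still at (318,176) and the half-open tips show at about row 238. I'll work out the tip height from this picture.

```bash
python3 - <<'E'
from h import *
c=np.load('pics/wrist.npz');o,p,M=st()
for x in (.021,-.021,.0425,-.0425,0):
  for b in (0,.003,.006,.009,.013):
    print(x,b,[cv2.projectPoints((p+M@np.array([x,y,-b]))[None],c['rvec'],c['tvec'],c['intrinsics'],np.array([float(c['k1']),0,0,0]))[0].ravel().round(0).tolist() for y in (-.011,.011)])
print('disc',w(c,318,176.5,.01))
E
```

```text
0.021 0 [[351.0, 213.0], [350.0, 244.0]]
0.021 0.003 [[352.0, 214.0], [351.0, 246.0]]
0.021 0.006 [[352.0, 216.0], [351.0, 248.0]]
0.021 0.009 [[353.0, 217.0], [352.0, 250.0]]
0.021 0.013 [[354.0, 220.0], [352.0, 253.0]]
-0.021 0 [[285.0, 212.0], [286.0, 244.0]]
-0.021 0.003 [[285.0, 214.0], [286.0, 246.0]]
-0.021 0.006 [[284.0, 216.0], [285.0, 248.0]]
-0.021 0.009 [[283.0, 217.0], [285.0, 250.0]]
-0.021 0.013 [[283.0, 220.0], [284.0, 253.0]]
0.0425 0 [[385.0, 213.0], [383.0, 244.0]]
0.0425 0.003 [[386.0, 214.0], [384.0, 246.0]]
0.0425 0.006 [[387.0, 216.0], [385.0, 248.0]]
0.0425 0.009 [[388.0, 217.0], [386.0, 250.0]]
0.0425 0.013 [[390.0, 220.0], [387.0, 253.0]]
-0.0425 0 [[251.0, 212.0], [254.0, 244.0]]
-0.0425 0.003 [[250.0, 214.0], [253.0, 246.0]]
-0.0425 0.006 [[249.0, 216.0], [252.0, 248.0]]
-0.0425 0.009 [[248.0, 217.0], [251.0, 250.0]]
-0.0425 0.013 [[247.0, 220.0], [249.0, 253.0]]
0 0 [[318.0, 213.0], [318.0, 244.0]]
0 0.003 [[318.0, 214.0], [318.0, 246.0]]
0 0.006 [[318.0, 216.0], [318.0, 248.0]]
0 0.009 [[318.0, 217.0], [318.0, 250.0]]
0 0.013 [[318.0, 220.0], [318.0, 253.0]]
disc [ 0.37403244 -0.3184248   0.01      ]
```

play_rows --deltas '[0.5,0,0.9,0,0,0.5,0,0,0.9,0,0.5,0,0,0.9,0,0.5,0,0,0.6,0,0.5,0,0,0,0,0.5,0,0,0.05,0,0.5,0,0,0.05,0,0.5,0,0,0.05,0]'

```text
clock: 5.7
eef_pos: [0.4075, -0.364, -0.0108]
tool_rot: [0.95, 0.312, -0.002, -0.003]
ft_force: [0.3, 0.7, 0.1]
grip_width: 0.0428
```

play_rows --deltas '[0.5,0,0,0.05,0,0.5,0,0,0.05,0]'

```text
clock: 5.95
eef_pos: [0.4086, -0.365, -0.0154]
tool_rot: [0.95, 0.312, -0.001, -0.001]
ft_force: [0.4, -0.5, 0.3]
grip_width: 0.043
```

play_rows --deltas '[0.5,0,0,0.05,0,0.5,0,0,0.05,0]'

```text
clock: 6.2
eef_pos: [0.4088, -0.3651, -0.0215]
tool_rot: [0.95, 0.312, -0.001, -0.001]
ft_force: [0.6, 0.2, -0.5]
grip_width: 0.0423
```

```bash
python3 - <<'E'
from h import *
c=snap('scene');im=c['color']
cv2.imwrite('pics/s1.png',cv2.resize(im[60:200,200:400],None,fx=4,fy=4,interpolation=cv2.INTER_CUBIC))
o,p,M=st();print(p,o['ft_force'],o['tau'])
for b in (0,.013,.0215,.04): print(b,[((cv2.projectPoints((p+M@np.array([x,0,-b]))[None],np.array(c['rvec'],float),np.array(c['tvec'],float),np.array(c['intrinsics']),np.array([float(c['k1']),0,0,0]))[0].ravel()-[200,60])*4).round(0).tolist() for x in (-.021,.021)])
E
```

```text
[ 0.40856942 -0.36486724 -0.02193893] [-0.60054675  1.07561927 -0.19563796] [ 6.62750535e-04 -4.60365701e+01  2.04135633e+01 -6.69976347e-03
 -1.96807250e-04  1.31785279e-05]
0 [[261.0, 292.0], [252.0, 323.0]]
0.013 [[260.0, 281.0], [251.0, 312.0]]
0.0215 [[259.0, 274.0], [250.0, 305.0]]
0.04 [[257.0, 259.0], [248.0, 289.0]]
```

View pics/s1.png

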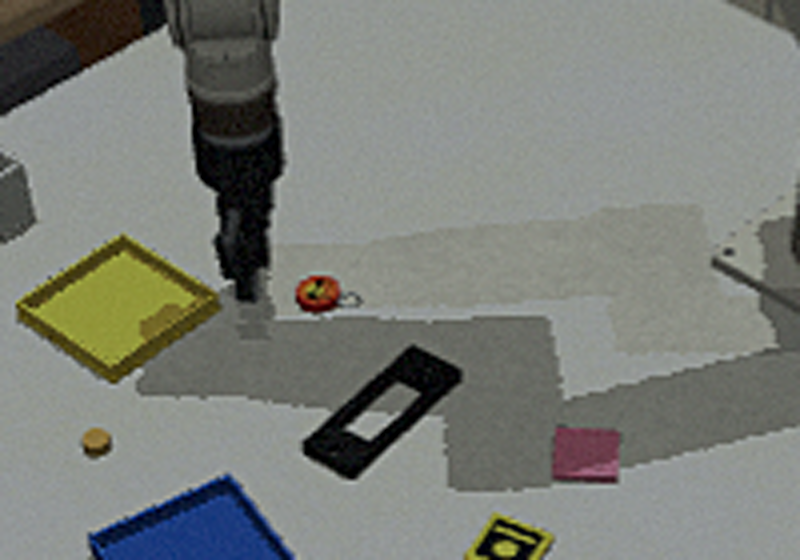

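The near fingertip, at about (247,298) in the crop, is still just above the counter although the TCP reads -22 mm. I'm probing further down in small steps.

play_rows --deltas '[0.5,0,0,0.03,0,0.5,0,0,0.03,0]'

```text
clock: 6.5
eef_pos: [0.4085, -0.3648, -0.0259]
tool_rot: [0.95, 0.312, -0.001, -0.001]
ft_force: [-0.1, -0.4, 0.7]
grip_width: 0.0429
```

play_rows --deltas '[0.5,0,0,0.03,0,0.5,0,0,0.03,0]'

```text
clock: 6.75
eef_pos: [0.4085, -0.3648, -0.0298]
tool_rot: [0.95, 0.312, -0.001, -0.001]
ft_force: [-0.1, -0.0, -0.2]
grip_width: 0.0427
```

play_rows --deltas '[0.5,0,0,0.03,0,0.5,0,0,0.03,0]'

```text
clock: 7.0
eef_pos: [0.4085, -0.3648, -0.0336]
tool_rot: [0.95, 0.312, -0.001, -0.001]
ft_force: [0.4, -0.7, -0.0]
grip_width: 0.0426
```

play_rows --deltas '[0.5,0,0,0.03,0,0.5,0,0,0.03,0]'

```text
clock: 7.25
eef_pos: [0.4085, -0.3649, -0.0357]
tool_rot: [0.95, 0.312, -0.001, -0.001]
ft_force: [-5.6, 4.0, 23.7]
grip_width: 0.0428
```

play_rows --deltas '[0.5,0,0,0.03,0,0.5,0,0,0.03,0]'

```text
clock: 7.5
eef_pos: [0.4086, -0.3649, -0.0356]
tool_rot: [0.95, 0.312, -0.0, -0.001]
ft_force: [-3.6, 2.3, 12.2]
grip_width: 0.0429
```

play_rows --deltas '[0.5,0,0,0.03,0,0.5,0,0,0.03,0]'

```text
clock: 7.75
eef_pos: [0.4086, -0.3649, -0.0356]
tool_rot: [0.95, 0.312, 0.0, 0.0]
ft_force: [-4.5, 2.0, 13.2]
grip_width: 0.0427
```

Contact comes at z=-0.035 for 42.5 mm opening. Next I'm probing at 0.65 and 0.3 opening.

play_rows --deltas '[0.5,0,0,-0.1,0,0.65,0,0,0,0,0.65,0,0,0.05,0,0.65,0,0,0.05,0,0.65,0,0,0.05,0,0.65,0,0,0.05,0,0.65,0,0,0.05,0]'

```text
clock: 8.62
eef_pos: [0.409, -0.3652, -0.0379]
tool_rot: [0.95, 0.312, 0.001, 0.001]
ft_force: [-6.2, 5.1, 24.5]
grip_width: 0.0553
```

play_rows --deltas '[0.65,0,0,-0.2,0,0.3,0,0,-0.1,0,0.3,0,0,0,0,0.3,0,0,0,0,0.3,0,0,0.05,0,0.3,0,0,0.05,0,0.3,0,0,0.05,0,0.3,0,0,0.05,0,0.3,0,0,0.05,0,0.3,0,0,0.05,0,0.3,0,0,0.05,0,0.3,0,0,0.05,0]'

```text
clock: 10.12
eef_pos: [0.4082, -0.3645, -0.0339]
tool_rot: [0.95, 0.312, 0.001, 0.002]
ft_force: [-5.2, 5.3, 21.3]
grip_width: 0.0259
```

play_rows --deltas '[0.3,0,0,-0.3,0,0,0,0,-0.3,0,0,0,0,0,0,0,0,0,0,0,0,0,0,0,0]'

```text
clock: 10.75
eef_pos: [0.4074, -0.3638, 0.0021]
tool_rot: [0.95, 0.312, 0.001, 0.001]
ft_force: [-0.8, -0.1, 0.8]
grip_width: 0.0
```

The contact heights, -37.5, -35.2 and -33.5 mm at 55, 43 and 26 mm opening, fit the expected swing plus a constant. So the true tip is 33.5 mm above the reported TCP, and I'm putting that into the helper.

```bash
sed -i 's/d=M.T@(np.array(\[x,y,z\])-p)/p=p+[0,0,.0335];d=M.T@(np.array([x,y,z])-p)/' h.py; python3 - <<'E'
from h import *
go(.3733,-.318,.06,36.7)
E
```

```text
clock 10.75 pos [ 0.4074 -0.3638  0.0356] jaw 36.4 shift(units) [-0.   -0.95 -0.41] turn(tool z) -0.3 or 179.7 j6 0.21 w 0.000
```

play_rows --deltas '[1,0,0,-0.4,0,1,0,-0.95,0,0,1,0,0,0,0,1,0,0,0,0]'

```text
clock: 11.25
eef_pos: [0.3685, -0.3132, 0.0216]
tool_rot: [0.95, 0.312, -0.002, -0.004]
ft_force: [0.4, -0.7, 0.0]
grip_width: 0.0726
```

```bash
python3 - <<'E'
from h import *
go(.3733,-.318,.001,36.7)
c=snap('wrist','w3.png')
E
```

```text
clock 11.25 pos [ 0.3685 -0.3132  0.0551] jaw 36.4 shift(units) [0.02 0.12 0.9 ] turn(tool z) -0.3 or 179.7 j6 0.23 w 0.073
```

View pics/w3.png

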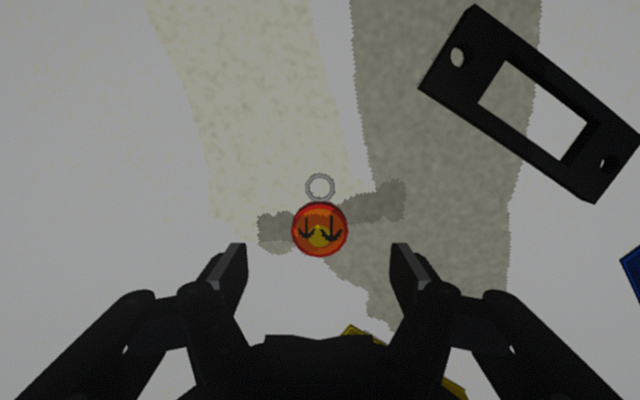

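The disc is at (320,230), centred between the fingers. I'm descending, closing and lifting slightly.

play_rows --deltas '[1,0.02,0.12,0.4,0,1,0,0,0.4,0,1,0,0,0,0,1,0,0,0.08,0,0,0,0,0,0,0,0,0,0,0,0,0,0,0,0,0,0,0,0,0]'

```text
clock: 12.3
eef_pos: [0.3777, -0.3223, -0.0298]
tool_rot: [0.95, 0.312, -0.001, -0.001]
ft_force: [1.1, -0.4, -1.1]
grip_width: 0.0363
```

```bash
python3 - <<'E'
from h import *
go(.6615,.1445,.1)
E
```

```text
clock 12.30 pos [ 0.3777 -0.3223  0.0037] jaw 36.3 shift(units) [ 8.42 -3.47 -1.6 ] j6 0.23 w 0.036
```

```bash
python3 - <<'E'
from h import *
c=snap('wrist')
cv2.imwrite('pics/w4.png',cv2.resize(c['color'][180:360,200:440],None,fx=3,fy=3))
go(.3733,-.318,.001,36.7)
E
```

```text
clock 12.35 pos [ 0.3777 -0.3223  0.0037] jaw 36.4 shift(units) [-0.02 -0.1   0.05] turn(tool z) -0.3 or 179.7 j6 0.23 w 0.036
```

View pics/w4.png

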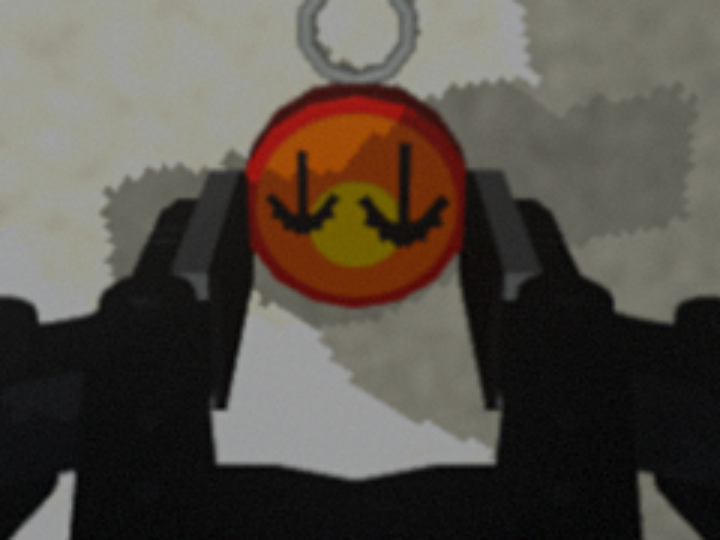

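The grip is good: the disc is held between both pads at (319,245) in the full picture. I'm lifting and carrying it.

play_rows --deltas '[0,0,0,-0.5,0,0,0,0,-0.8,0,0,0,0,-0.3,0,0,0.8,-0.33,0,0,0,0.8,-0.33,0,0,0,0.8,-0.33,0,0,0,0.8,-0.33,0,0,0,0.8,-0.33,0,0,0,0.8,-0.33,0,0,0,0.8,-0.33,0,0,0,0.8,-0.33,0,0,0,0.8,-0.33,0,0]'

```text
clock: 13.85
eef_pos: [0.6276, 0.0844, 0.0696]
tool_rot: [0.952, 0.307, 0.0, 0.0]
ft_force: [0.8, -0.3, 0.3]
grip_width: 0.0364
```

```bash
python3 - <<'E'
from h import *
c=np.load('pics/wrist.npz')
d=w(c,319.3,245,.0135);print('disc then',d)
go(.6615,.1445,.1);o,p,M=st();print('disc in tool y offset',M.T@(d-[.3777,-.3223,d[2]]))
E
```

```text
disc then [ 0.37312039 -0.31487875  0.0135    ]
clock 13.85 pos [0.6276 0.0844 0.1031] jaw 35.8 shift(units) [ 1.04 -0.48  0.05] j6 1.08 w 0.036
disc in tool y offset [ 6.24822978e-04 -8.69812410e-03 -3.07912083e-06]
```

play_rows --deltas '[0,0.52,-0.18,0,0,0,0.5,-0.18,0,0,0,0,0,0,0,0,0,0,0,0]'

```text
clock: 14.35
eef_pos: [0.6653, 0.1438, 0.0672]
tool_rot: [0.951, 0.31, -0.001, 0.0]
ft_force: [-0.0, -0.3, -0.1]
grip_width: 0.0362
```

```bash
python3 - <<'E'
from h import *
c=snap('wrist','w5.png')
go(.6654,.139,.06)
o,p,M=st();f=lambda P:cv2.projectPoints(np.array(P)[None],np.array(c['rvec'],float),np.array(c['tvec'],float),np.array(c['intrinsics']),np.array([float(c['k1']),0,0,0]))[0].ravel().round(0)
print('spot',f([.661,.145,.01]),f([.6615,.145,.01]))
E
```

```text
clock 14.40 pos [0.6653 0.1437 0.1007] jaw 36.1 shift(units) [-0.04  0.06  0.68] j6 1.15 w 0.037
spot [315. 198.] [315. 198.]
```

View pics/w5.png

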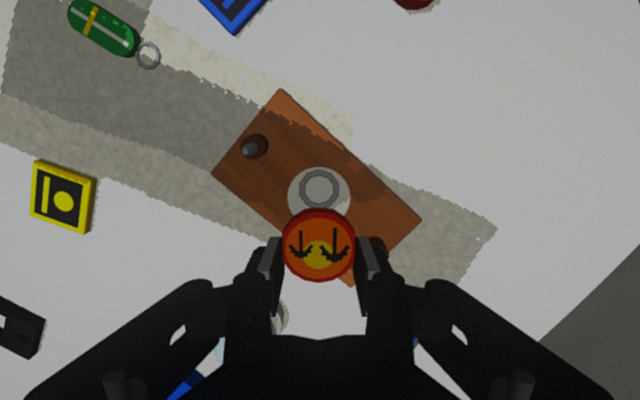

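The white spot is at (318,197) and the held disc at (319,244). Computing the horizontal gap.

```bash
python3 - <<'E'
from h import *
c=np.load('pics/wrist.npz');s=w(c,318.5,196.5,.01);d=w(c,319,244.5,.0135+.097);o,p,M=st()
print(s,d,'tool gap units',M.T@(s-d)/.06)
print('pillar top dowel',w(c,255,147,.04))
go(.6654,.139,.06)
E
```

```text
[0.66275665 0.14761851 0.01      ] [0.6604794  0.15150897 0.1105    ] tool gap units [-0.00465586  0.07610069  1.67494981]
pillar top dowel [0.60137351 0.1575234  0.04      ]
clock 14.40 pos [0.6653 0.1437 0.1007] jaw 36.1 shift(units) [-0.04  0.06  0.68] j6 1.15 w 0.037
```

play_rows --deltas '[0,0,0.07,0.5,0,0,0,0,0.5,0,0,0,0,0.25,0,0,0,0,0,0,0,0,0,0,0]'

```text
clock: 15.02
eef_pos: [0.6678, 0.1357, -0.0063]
tool_rot: [0.952, 0.307, 0.0, 0.0]
ft_force: [-0.3, -0.4, -0.3]
grip_width: 0.0363
```

```bash
python3 - <<'E'
from h import *
go(.6677,.1389,.0142)
E
```

```text
clock 15.03 pos [0.6678 0.1357 0.0272] jaw 35.8 shift(units) [ 0.03 -0.04  0.22] j6 1.15 w 0.036
```

play_rows --deltas '[0,0.03,-0.04,0.12,0,0,0,0,0.06,0,0,0,0,0.03,0,0,0,0,0,0]'

```text
clock: 15.52
eef_pos: [0.6698, 0.1396, -0.0169]
tool_rot: [0.952, 0.308, 0.003, 0.001]
ft_force: [0.0, 0.2, 0.3]
grip_width: 0.0367
```

```bash
python3 - <<'E'
from h import *
go(.6677,.1389,.0142);print(st()[0]['ft_force'])
E
```

```text
clock 15.53 pos [0.6698 0.1396 0.0166] jaw 35.8 shift(units) [-0.04 -0.01  0.04] j6 1.15 w 0.037
[0.04399846 0.22992607 0.2980612 ]
```

Lower until contact, then release.

play_rows --deltas '[0,-0.03,0,0.03,0,0,0,0,0.015,0,0,0,0,0,0]'

```text
clock: 15.9
eef_pos: [0.6684, 0.1385, -0.0196]
tool_rot: [0.952, 0.308, 0.003, 0.001]
ft_force: [0.8, 0.0, -1.1]
grip_width: 0.0365
```

play_rows --deltas '[0.5,0,0,0,0,0.65,0,0,0,0,0.75,0,0,0,0,0.8,0,0,-0.5,0,0.8,0,0,-0.9,0,0.8,0,0,0,0]'

```text
clock: 16.65
eef_pos: [0.6679, 0.1384, 0.0663]
tool_rot: [0.952, 0.308, 0.003, 0.001]
ft_force: [0.4, 1.7, 0.1]
grip_width: 0.0683
```

```bash
python3 - <<'E'
from h import *
c=snap('wrist','w6.png')
go(.438,-.169,.12,96.2)
E
```

```text
clock 16.70 pos [0.6656 0.1379 0.0965] jaw 35.8 shift(units) [-6.07  1.93 -0.39] turn(tool z) -60.4 or 119.6 j6 1.15 w 0.069
```

View pics/w6.png

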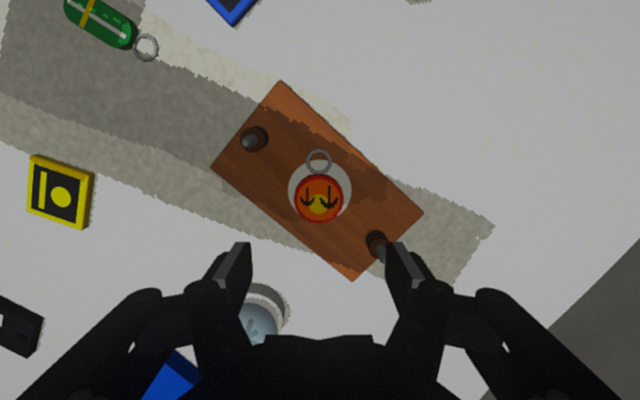

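The sunset keyring lies on the spot, disc at (319,198) and spot at (319,191), about 5 mm off centre and released. I'm going to the frame next.

play_rows --deltas '[1,0,0,0,-10,1,0,0,0,-10,1,0,0,0,-10,1,0,0,0,-10,1,0,0,0,-10,1,0,0,0,-10,1,0,0,0,0]'

```text
clock: 17.58
eef_pos: [0.6581, 0.1364, 0.0515]
tool_rot: [0.658, 0.753, -0.008, -0.006]
ft_force: [0.1, 0.2, -0.2]
grip_width: 0.0856
```

play_rows --deltas '[1,-0.65,-0.6,0,0,1,-0.65,-0.6,0,0,1,-0.65,-0.6,0,0,1,-0.65,-0.6,0,0,1,-0.65,-0.6,0,0,1,-0.65,-0.6,0,0,1,-0.65,-0.6,0,0,1,0,0,0,0]'

```text
clock: 18.58
eef_pos: [0.4321, -0.1733, 0.0508]
tool_rot: [0.667, 0.745, -0.011, -0.008]
ft_force: [0.8, -0.4, 0.2]
grip_width: 0.0856
```

```bash
python3 - <<'E'
from h import *
c=np.load('pics/wrist.npz')
P=np.array([w(c,u,v,.01) for u,v in [(280,81),(424,213),(352,281),(211,163)]]);print('stand',P.mean(0),[ang(P[i-1],P[i]) for i in range(4)],[np.linalg.norm(P[i]-P[i-1]) for i in range(4)])
go(.438,-.169,.06,96.5)
E
```

```text
stand [0.66311869 0.14790571 0.01      ] [np.float64(82.73027867262195), np.float64(-5.630394367464529), np.float64(-96.16399377528518), np.float64(173.05650274051973)] [np.float64(0.0841109977500586), np.float64(0.15709288756471818), np.float64(0.08771768700817355), np.float64(0.15872388677431057)]
clock 18.57 pos [ 0.4321 -0.1733  0.0843] jaw 96.3 shift(units) [0.06 0.12 0.4 ] turn(tool z) -0.2 or 179.8 j6 -0.48 w 0.086
```

play_rows --deltas '[1,0.05,0.1,0.6,0,1,0,0,0.4,0,1,0,0,0.2,0,1,0,0,0,0,1,0,0,0,0]'

```text
clock: 19.2
eef_pos: [0.4385, -0.1687, -0.0228]
tool_rot: [0.67, 0.742, -0.009, -0.007]
ft_force: [0.4, 0.1, -0.8]
grip_width: 0.0855
```

```bash
python3 - <<'E'
from h import *
go(.438,-.169,-.001,96.5)
E
```

```text
clock 19.20 pos [ 0.4385 -0.1687  0.0107] jaw 95.9 shift(units) [-0.  -0.   0.2] turn(tool z) -0.6 or 179.4 j6 -0.46 w 0.085
```

play_rows --deltas '[1,0,0,0.12,0,1,0,0,0.06,0,1,0,0,0,0,0.6,0,0,0,0,0,0,0,0,0,0,0,0,0,0,0,0,0,0,0]'

```text
clock: 20.08
eef_pos: [0.4403, -0.1695, -0.0319]
tool_rot: [0.67, 0.742, -0.009, -0.005]
ft_force: [-0.5, 0.3, -0.6]
grip_width: 0.0522
```

```bash
python3 - <<'E'
from h import *
go(.438,-.169,.06,96.5);print(st()[0]['eef_pos'],st()[0]['tool_rot'])
c=snap('wrist','w7.png')
E
```

```text
clock 20.07 pos [ 0.4403 -0.1695  0.0016] jaw 95.8 shift(units) [ 0.01 -0.06 -0.97] turn(tool z) -0.7 or 179.3 j6 -0.46 w 0.052
[ 0.44031955 -0.16945592 -0.03190423] [ 0.67010599  0.74219866 -0.00859453 -0.00502328]
```

View pics/w7.png

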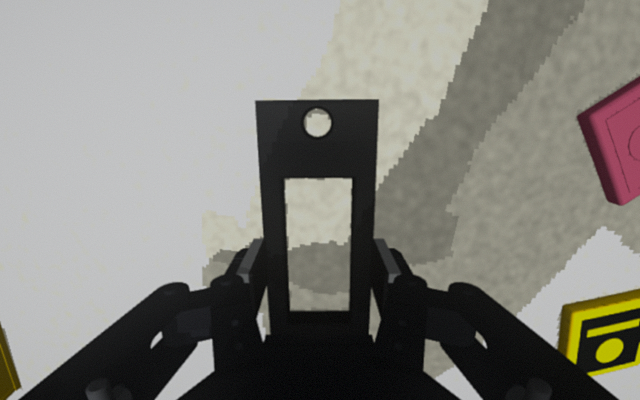

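The frame is gripped squarely: visible hole at (317,122), outer end edge at row 100, window top edge at row 178. I'm computing its offset in the tool frame and lifting.

```bash
python3 - <<'E'
from h import *
c=np.load('pics/wrist.npz');o,p,M=st()
T=lambda u,v,z:M.T@(w(c,u,v,z)-p)*1000
for n,a in dict(hole=(317.5,122,.012),e1=(256.5,101,.012),e2=(378,100,.012),w1=(285,178,.012),w2=(352,178,.012),w3=(288,311,.012),w4=(351,311,.012)).items(): print(n,T(*a).round(1),w(c,*a).round(4))
J=np.degrees(np.arctan2(M[1,0],M[0,0]))
print('jaw',J,'tilt',M[:,2])
E
```

```text
hole [  0.3 -67.6 -42.6] [ 0.3739 -0.1758  0.012 ]
e1 [-26.4 -76.6 -42.3] [ 0.3676 -0.2032  0.012 ]
e2 [ 26.6 -77.  -42.6] [ 0.3618 -0.1506  0.012 ]
w1 [-14.8 -42.3 -43.1] [ 0.4005 -0.1882  0.012 ]
w2 [ 16.2 -42.4 -43.2] [ 0.3973 -0.1573  0.012 ]
w3 [-15.5  29.7 -44.5] [ 0.4723 -0.1815  0.012 ]
w4 [ 18.1  29.5 -44.6] [ 0.4687 -0.1482  0.012 ]
jaw 95.8469697780275 tilt [-0.01905132 -0.00602273 -0.99980037]
```

play_rows --deltas '[0,0,0,-0.3,0,0,0,0,-0.6,0,0,0,0,-0.6,0,0,0,0,0,0]'

```text
clock: 20.62
eef_pos: [0.4408, -0.1684, 0.0591]
tool_rot: [0.67, 0.742, -0.009, -0.007]
ft_force: [0.5, -0.0, -0.8]
grip_width: 0.0516
```

play_rows --deltas '[0,0,0,-0.1,6,0,0,0,0,6,0,0,0,0,0,0,0.78,0.43,0,0,0,0.78,0.43,0,0,0,0.78,0.43,0,0,0,0.78,0.43,0,0,0,0.78,0.43,0,0,0,0.78,0.43,0,0,0,0.78,0.43,0,0,0,0,0,0,0]'

```text
clock: 22.0
eef_pos: [0.6558, 0.1462, 0.0441]
tool_rot: [0.742, 0.67, -0.016, -0.011]
ft_force: [-1.1, -0.9, -0.0]
grip_width: 0.0517
```

```bash
python3 - <<'E'
from h import *
go(.6653,.1476,.1,83.8);print(st()[0]['tool_rot'])
E
```

```text
clock 22.00 pos [0.6558 0.1462 0.0776] jaw 84.1 shift(units) [ 0.04  0.14 -0.38] turn(tool z) 0.3 or -179.7 j6 0.32 w 0.052
[ 0.74223996  0.66984808 -0.01607337 -0.01118179]
```

play_rows --deltas '[0,0.03,0.12,-0.05,0,0,0,0,0,0,0,0,0,0,0]'

```text
clock: 22.38
eef_pos: [0.6616, 0.145, 0.0449]
tool_rot: [0.742, 0.67, -0.018, -0.012]
ft_force: [0.0, -0.4, 0.2]
grip_width: 0.0519
```

```bash
python3 - <<'E'
from h import *
go(.6653,.1476,.08,83.8);o,p,M=st();print(M[:,2],p)
c=snap('wrist','w8.png')
f=lambda P:cv2.projectPoints(np.array(P)[None],np.array(c['rvec'],float),np.array(c['tvec'],float),np.array(c['intrinsics']),np.array([float(c['k1']),0,0,0]))[0].ravel().round(1)
a=np.radians(-6.2);X=np.array([np.cos(a),np.sin(a)])
for s in (-.065,.065):print('dowel',f(np.append([.663,.1478]+s*X,.05)))
E
```

```text
clock 22.38 pos [0.6616 0.145  0.0784] jaw 84.2 shift(units) [ 0.05  0.06 -0.03] turn(tool z) 0.4 or -179.6 j6 0.32 w 0.052
[-0.04340727 -0.00655788 -0.99903594] [0.66156375 0.1449866  0.04494676]
dowel [323.1 126. ]
dowel [321.  320.9]
```

View pics/w8.png

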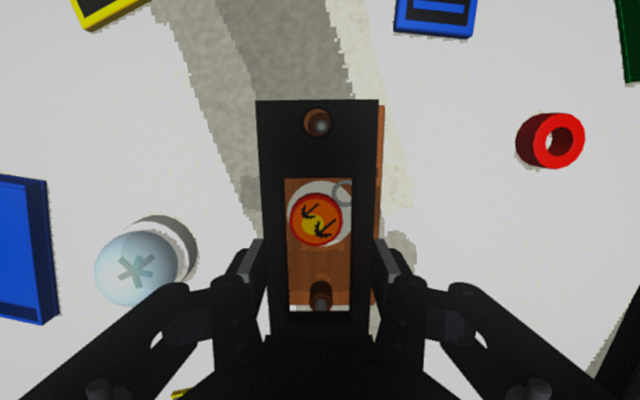

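The near dowel's tip shows inside the near hole at (320,125), the disc is at (316,218) and the far pillar at (320,295). Computing the frame against the stand.

```bash
cat >> h.py <<'E'
p0=np.array([.44032,-.16946,-.0319]);M0=R.from_quat([.67010599,.74219866,-.00859453,-.00502328]).as_matrix()
F0=np.array([.4388,-.1691,0.]);a0=np.radians(5.95)
def frame():
    o,p,M=st();Q=M@M0.T
    C=p+Q@(F0-p0);X=Q@np.array([np.cos(a0),np.sin(a0),0])
    return C,X,M
def need(S,ang_,z):
    C,X,M=frame();print('frame',C.round(4),'x ang %.2f'%np.degrees(np.arctan2(X[1],X[0])),'slope %.3f'%X[2],'near/far hole',(C-.065*X).round(4),(C+.065*X).round(4))
    print('shift units',(M.T@(np.array([*S,z])-C)/.06).round(3),'turn %.1f'%(np.degrees(np.arctan2(X[1],X[0]))-ang_),'f',st()[0]['ft_force'],'clk',st()[0]['clock'])
E
python3 - <<'E'
from h import *
c=np.load('pics/wrist.npz')
d=w(c,320.5,125,.05);print('near dowel',d, 'base spot', w(c,318,216,.01))
need((.663,.1478),-6.2,.055)
im=c['color'];cv2.imwrite('pics/w8c.png',cv2.resize(im[90:330,250:390],None,fx=2.5,fy=2.5,interpolation=cv2.INTER_CUBIC))
P=[w(c,u,v,.01) for u,v in [(378,106),(382,240)]];print(P,ang(P[0],P[1]))
E
```

```text
near dowel [0.59766164 0.15338133 0.05      ] base spot [0.66462655 0.14456287 0.01      ]
frame [0.661  0.1457 0.0771] x ang -5.77 slope -0.023 near/far hole [0.5964 0.1522 0.0785] [0.7257 0.1392 0.0756]
shift units [0.042 0.044 0.366] turn 0.4 f [-0.54346672  0.26244445 -0.59662053] clk 22.425
[array([0.58873798, 0.19446326, 0.01      ]), array([0.68897754, 0.19214671, 0.01      ])] -1.323873247906005
```

View pics/w8c.png

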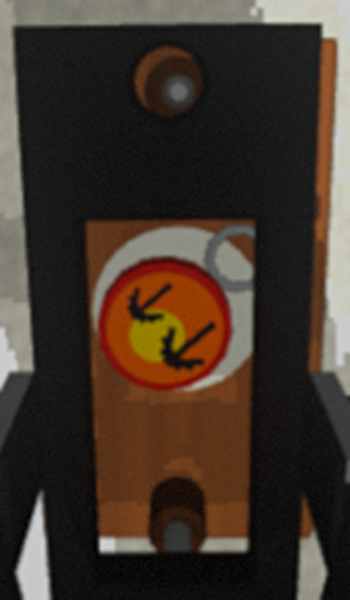

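play_rows --deltas '[0,0.03,0.04,0.12,0,0,0,0,0.12,0,0,0,0,0.06,0,0,0,0,0,0]'

```text
clock: 22.92
eef_pos: [0.6632, 0.1449, 0.0262]
tool_rot: [0.743, 0.669, -0.018, -0.012]
ft_force: [-0.6, -0.6, 0.3]
grip_width: 0.052
```

```bash
python3 - <<'E'
from h import *
need((.6625,.147),-5.8,.052)
c=np.load('pics/wrist.npz');print(w(c,321.2,126.4,.05),w(c,319.2,213.2,.01))
E
```

```text
frame [0.6625 0.1457 0.0581] x ang -5.87 slope -0.023 near/far hole [0.5978 0.1524 0.0596] [0.7271 0.1391 0.0567]
shift units [0.022 0.002 0.102] turn -0.1 f [-0.58330001 -0.61269967  0.28127257] clk 22.925
[0.59848774 0.15370438 0.05      ] [0.66249939 0.14569624 0.01      ]
```

play_rows --deltas '[0,0.03,0.01,0.05,0,0,0,0,0.05,0,0,0,0,0.05,0,0,0,0,0,0]'

```text
clock: 23.42
eef_pos: [0.6637, 0.147, 0.0167]
tool_rot: [0.743, 0.669, -0.018, -0.012]
ft_force: [-0.2, 0.5, -0.6]
grip_width: 0.052
```

```bash
python3 - <<'E'
from h import *
need((.6628,.1468),-5.8,.04)
E
```

```text
frame [0.663  0.1478 0.0486] x ang -5.84 slope -0.022 near/far hole [0.5984 0.1544 0.0501] [0.7277 0.1412 0.0472]
shift units [-0.016  0.004  0.144] turn -0.0 f [-0.24323926  0.53427208 -0.55492193] clk 23.425
```

play_rows --deltas '[0,-0.015,0,0.05,0,0,0,0,0.05,0,0,0,0,0.05,0,0,0,0,0,0]'

```text
clock: 23.92
eef_pos: [0.6632, 0.1459, 0.0072]
tool_rot: [0.743, 0.669, -0.018, -0.012]
ft_force: [-0.2, -0.9, -0.2]
grip_width: 0.0522
```

```bash
python3 - <<'E'
from h import *
need((.6628,.1468),-5.8,.03)
c=snap('wrist');im=c['color'];cv2.imwrite('pics/w9c.png',cv2.resize(im[90:330,250:390],None,fx=2.5,fy=2.5,interpolation=cv2.INTER_CUBIC))
E
```

```text
frame [0.6625 0.1467 0.0391] x ang -5.85 slope -0.022 near/far hole [0.5979 0.1533 0.0405] [0.7272 0.1401 0.0376]
shift units [0.004 0.011 0.151] turn -0.0 f [-0.15785313 -0.90831741 -0.19083305] clk 23.925
```

View pics/w9c.png

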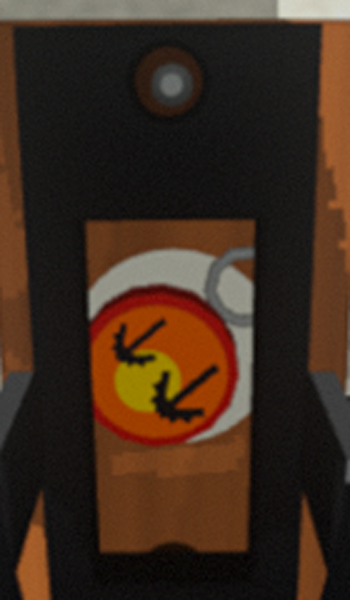

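The near dowel is concentric in its hole at (171,83) in the crop, and no force is felt. Continuing down to the shoulders.

play_rows --deltas '[0,0,0.01,0.05,0,0,0,0,0.05,0,0,0,0,0.05,0,0,0,0,0.02,0]'

```text
clock: 24.48
eef_pos: [0.6638, 0.1459, -0.0032]
tool_rot: [0.743, 0.669, -0.018, -0.012]
ft_force: [-0.9, 0.1, 1.4]
grip_width: 0.052
```

```bash
python3 - <<'E'
from h import *
need((.6628,.1468),-5.8,.028)
E
```

```text
frame [0.6631 0.1467 0.0288] x ang -5.85 slope -0.021 near/far hole [0.5985 0.1533 0.0302] [0.7278 0.1401 0.0274]
shift units [ 0.002 -0.005  0.013] turn -0.0 f [-0.89078649  0.08374129  1.38446341] clk 24.475
```

play_rows --deltas '[0,0,0,0.02,0,0,0,0,0.02,0,0.72,0,0,0,0,0.85,0,0,0,0,0.85,0,0,0,0,0.9,0,0,-0.3,0,0.9,0,0,-0.6,0,0.9,0,0,-0.6,0,0.9,0,0,0,0]'

```text
clock: 25.6
eef_pos: [0.6686, 0.1467, 0.0918]
tool_rot: [0.743, 0.669, -0.016, -0.011]
ft_force: [0.4, 0.3, 1.0]
grip_width: 0.077
```

```bash
python3 - <<'E'
from h import *
c=snap('wrist','w10.png')
go(.48,.012,.1,103);print(st()[0]['tool_rot'])
E
```

```text
clock 25.65 pos [0.6673 0.1464 0.1233] jaw 84.1 shift(units) [-2.55 -2.85  0.53] turn(tool z) -18.9 or 161.1 j6 0.32 w 0.077
[ 0.74270203  0.66929056 -0.01754574 -0.01166096]
```

View pics/w10.png

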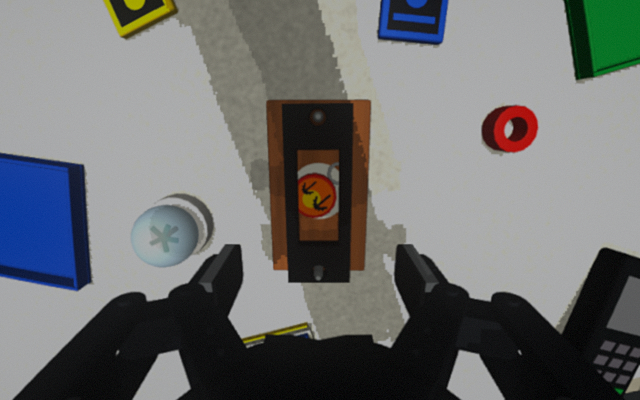

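The frame sits over both dowels, tips at (318,117) and (319,271), with the sunset visible in the window and the globe untouched at (163,237). Next is the yellow magnet.

play_rows --deltas '[1,0,0,0,-9.2,1,0,0,0,-9.2,1,0,0,0,0,1,-0.37,-0.85,0,0,1,-0.37,-0.85,0,0,1,-0.37,-0.85,0,0,1,-0.37,-0.85,0,0,1,0,0,0,0,1,0,0,0,0]'

```text
clock: 26.78
eef_pos: [0.4767, 0.0112, 0.0896]
tool_rot: [0.629, 0.777, -0.021, -0.02]
ft_force: [0.5, 0.1, 0.6]
grip_width: 0.0855
```

```bash
cat >> h.py <<'E'
def find(c,lo,hi,z,near,amin=60):
    "largest HSV blob (convex hull, min-area rect) near a world point"
    m=cv2.inRange(cv2.cvtColor(c['color'],cv2.COLOR_BGR2HSV),np.array(lo),np.array(hi))
    m=cv2.morphologyEx(m,cv2.MORPH_CLOSE,np.ones((5,5),np.uint8))
    for k in cv2.findContours(m,cv2.RETR_EXTERNAL,cv2.CHAIN_APPROX_NONE)[0]:
        if cv2.contourArea(k)<amin: continue
        P=np.array([w(c,*q[0],z)[:2] for q in cv2.convexHull(k)])
        r=cv2.minAreaRect((P*1000).astype(np.float32))
        if np.linalg.norm(np.array(r[0])/1000-near)<.06: print('blob',np.round(r[0],1),np.round(r[1],1),'ang %.1f'%r[2],cv2.boundingRect(k))
E
python3 - <<'E'
from h import *
c=snap('wrist','y.png');go(.48,.0123,.0,102.5);print(st()[2][:,2])
find(c,(22,100,60),(35,255,255),.01,[.48,.012])
E
```

```text
clock 26.82 pos [0.4764 0.0112 0.1229] jaw 102.0 shift(units) [-0.    0.18  2.04] turn(tool z) -0.5 or 179.5 j6 -0.18 w 0.086
[-0.05861298 -0.00904117 -0.99823984]
blob [479.6  12.1] [54.2 53.6] ang 16.0 (287, 172, 62, 61)
```

play_rows --deltas '[1,0,0.1,0.8,-3.5,1,0,0,0.6,0,1,0,0,0.4,0,1,0,0,0,0,1,0,0,0,0]'

```text
clock: 27.45
eef_pos: [0.4853, 0.0151, -0.0209]
tool_rot: [0.603, 0.797, -0.018, -0.017]
ft_force: [0.5, 0.3, -0.2]
grip_width: 0.0856
```

```bash
python3 - <<'E'
from h import *
go(.4796,.0121,-.001,106);print(st()[2][:,2])
E
```

```text
clock 27.45 pos [0.4853 0.0151 0.0126] jaw 105.7 shift(units) [-0.02 -0.09  0.23] turn(tool z) -0.3 or 179.7 j6 -0.24 w 0.086
[-0.04994171 -0.00857822 -0.99871529]
```

play_rows --deltas '[1,-0.02,-0.06,0.14,0,1,0,0,0.06,0,1,0,0,0.01,0,0.7,0,0,0,0,0,0,0,0,0,0,0,0,0,0,0,0,0,0,0]'

```text
clock: 28.32
eef_pos: [0.4849, 0.013, -0.0305]
tool_rot: [0.604, 0.797, -0.016, -0.015]
ft_force: [-0.2, 0.1, -0.5]
grip_width: 0.0514
```

```bash
python3 - <<'E'
from h import *
go(.5073,-.4299,.1,106);print(st()[2].round(3))
E
```

```text
clock 28.32 pos [0.4849 0.013  0.003 ] jaw 105.7 shift(units) [-7.2  -1.71 -1.57] turn(tool z) -0.3 or 179.7 j6 -0.24 w 0.051
[[-0.271  0.962 -0.043]
 [ 0.963  0.271 -0.008]
 [ 0.004 -0.043 -0.999]]
```

Grip overlap is only about 3 mm, so I'm regrasping lower.

play_rows --deltas '[0.8,0,0,0,0,0.8,0,0,0,0,0.8,0,-0.04,0.07,0,0.8,0,0,0.03,0,0,0,0,0,0,0,0,0,0,0,0,0,0,0,0,0,0,0,0,0]'

```text
clock: 29.32
eef_pos: [0.4821, 0.012, -0.0366]
tool_rot: [0.604, 0.797, -0.016, -0.014]
ft_force: [-0.6, -0.2, 1.1]
grip_width: 0.0523
```

```bash
python3 - <<'E'
from h import *
go(.5073,-.4299,.1,106);print(st()[0]['ft_force'])
E
```

```text
clock 29.32 pos [ 0.4821  0.012  -0.0031] jaw 105.7 shift(units) [-7.2  -1.67 -1.67] turn(tool z) -0.3 or 179.7 j6 -0.24 w 0.052
[-0.61442499 -0.18799353  1.14569866]
```

play_rows --deltas '[0,0,0,-0.4,0,0,0,0,-0.7,0,0,0,0,-0.4,0,0,-0.87,-0.2,0,0,0,-0.87,-0.2,0,0,0,-0.87,-0.2,0,0,0,-0.87,-0.2,0,0,0,-0.87,-0.2,0,0,0,-0.87,-0.2,0,0,0,-0.87,-0.2,0,0,0,-0.87,-0.2,0,0,0,0,0,0,0]'

```text
clock: 30.82
eef_pos: [0.5088, -0.427, 0.0549]
tool_rot: [0.601, 0.799, -0.016, -0.015]
ft_force: [-0.0, 0.3, -0.1]
grip_width: 0.0525
```

```bash
python3 - <<'E'
from h import *
go(.5073,-.4299,.03,93);print(st()[2].round(3))
c=snap('wrist','y2.png');find(c,(22,100,60),(35,255,255),.02,[.507,-.43])
E
```

```text
clock 30.82 pos [ 0.5088 -0.427   0.0884] jaw 106.0 shift(units) [-0.04  0.01  0.97] turn(tool z) 13.0 or -167.0 j6 -0.96 w 0.052
[[-0.276  0.96  -0.044]
 [ 0.961  0.276 -0.007]
 [ 0.005 -0.044 -0.999]]
blob [ 520.4 -431.3] [151.2 130.9] ang 2.0 (214, 105, 201, 200)
```

play_rows --deltas '[0,-0.04,0.02,0.5,0,0,0,0,0.5,0,0,0,0,0.2,0,0,0,0,0,0,0,0,0,0,0]'

```text
clock: 31.5
eef_pos: [0.5085, -0.4222, -0.0175]
tool_rot: [0.599, 0.801, -0.015, -0.017]
ft_force: [-0.1, 0.3, -0.3]
grip_width: 0.0522
```

```bash
python3 - <<'E'
from h import *
go(.508,-.43,.0015,93);print(st()[2][:,2])
E
```

```text
clock 31.50 pos [ 0.5085 -0.4222  0.016 ] jaw 106.4 shift(units) [-0.12 -0.03  0.24] turn(tool z) 13.4 or -166.6 j6 -0.96 w 0.052
[-0.0447334  -0.00409679 -0.99899056]
```

play_rows --deltas '[0,-0.12,0,0.12,0,0,0,0,0.08,0,0,0,0,0.03,0,0,0,0,0.02,0,0,0,0,0,0]'

```text
clock: 32.12
eef_pos: [0.5117, -0.431, -0.0308]
tool_rot: [0.599, 0.801, -0.015, -0.014]
ft_force: [1.0, -0.2, -0.7]
grip_width: 0.0524
```

```bash
python3 - <<'E'
from h import *
go(.508,-.43,.0015,93);print(st()[0]['ft_force'])
E
```

```text
clock 32.12 pos [ 0.5117 -0.431   0.0027] jaw 106.4 shift(units) [ 0.03 -0.05  0.02] turn(tool z) 13.4 or -166.6 j6 -0.97 w 0.052
[ 0.99012048 -0.23679638 -0.74104499]
```

play_rows --deltas '[0,0,0,0.02,0,0.68,0,0,0,0,0.75,0,0,0,0,0.75,0,0,0,0,0.75,0,0,-0.4,0,0.8,0,0,-0.8,0,0.8,0,0,-0.6,0,1,0,0,0,0]'

```text
clock: 33.12
eef_pos: [0.516, -0.43, 0.0785]
tool_rot: [0.599, 0.801, -0.015, -0.015]
ft_force: [0.1, -0.6, 0.5]
grip_width: 0.084
```

```bash
python3 - <<'E'
from h import *
c=snap('wrist','y3.png');go(.3506,.2993,.11,107.5)
m=cv2.inRange(cv2.cvtColor(c['color'],cv2.COLOR_BGR2HSV),(0,0,0),(180,255,45))
for k in cv2.findContours(m,cv2.RETR_LIST,cv2.CHAIN_APPROX_NONE)[0]:
    if 200<cv2.contourArea(k)<6000:
        P=np.array([w(c,*q[0],.014)[:2] for q in k]);r=cv2.minAreaRect((P*1000).astype(np.float32));print(np.round(r[0],1),np.round(r[1],1),round(r[2],1))
E
```

```text
clock 33.17 pos [ 0.515  -0.4292  0.11  ] jaw 106.4 shift(units) [12.42  0.81  0.07] turn(tool z) -1.1 or 178.9 j6 -0.97 w 0.085
[ 629.8 -702.1] [17.4 46.4] 87.1
[ 516.4 -429.2] [20.5 20.4] 60.9
[ 500.4 -433.9] [ 7.7 37.1] 16.4
[ 510.7 -430.9] [39.5 40.5] 16.4
[ 567.1 -657.4] [ 38.8 139.5] 89.4
[ 523.6 -705.4] [46.4 16.1] 3.2
```

play_rows --deltas '[1,0.95,0.06,0,0,1,0.95,0.06,0,0,1,0.95,0.06,0,0,1,0.95,0.06,0,0,1,0.95,0.06,0,0,1,0.95,0.06,0,0,1,0.95,0.06,0,0,1,0.95,0.06,0,0,1,0.95,0.06,0,0,1,0.95,0.06,0,0,1,0.95,0.06,0,0,1,0.9,0.06,0,0]'

```text
clock: 34.67
eef_pos: [0.3485, 0.2534, 0.0663]
tool_rot: [0.602, 0.798, -0.021, -0.027]
ft_force: [1.2, 0.6, 1.0]
grip_width: 0.0852
```

```bash
python3 - <<'E'
from h import *
go(.3506,.2993,.11,107.5);print(st()[2][:,2])
E
```

```text
clock 34.67 pos [0.3485 0.2534 0.0998] jaw 105.9 shift(units) [ 0.73  0.23 -0.17] turn(tool z) -1.6 or 178.4 j6 0.32 w 0.085
[-6.79026214e-02 -6.55115521e-04 -9.97691738e-01]
```

play_rows --deltas '[1,0.7,0.18,0,-1.5,1,0,0,0,0,1,0,0,0,0]'

```text
clock: 35.05
eef_pos: [0.3431, 0.2988, 0.0625]
tool_rot: [0.588, 0.808, -0.024, -0.028]
ft_force: [1.0, -0.5, -0.0]
grip_width: 0.0857
```

```bash
python3 - <<'E'
from h import *
c=snap('wrist','b1.png');find(c,(100,120,40),(130,255,255),.01,[.35,.3])
go(.3506,.2993,-.003,107.5);print(st()[2][:,2])
E
```

```text
blob [350.  301.2] [53.5 52.5] ang 20.1 (283, 183, 67, 65)
clock 35.10 pos [0.3433 0.2987 0.0961] jaw 107.8 shift(units) [-0.06  0.24  1.64] turn(tool z) 0.3 or -179.7 j6 0.37 w 0.085
[-0.07306949 -0.00519136 -0.99731334]
```

play_rows --deltas '[1,-0.02,0.17,0.6,-2,1,0,0,0.5,0,1,0,0,0.3,0,1,0,0,0,0,1,0,0,0,0]'

```text
clock: 35.72
eef_pos: [0.3486, 0.2939, -0.0238]
tool_rot: [0.579, 0.815, -0.024, -0.028]
ft_force: [0.4, 0.3, -0.1]
grip_width: 0.0853
```

```bash
python3 - <<'E'
from h import *
go(.3495,.3008,-.002,110);print(st()[2][:,2])
E
```

```text
clock 35.73 pos [0.3486 0.2939 0.0097] jaw 109.2 shift(units) [0.1  0.07 0.19] turn(tool z) -0.8 or 179.2 j6 0.33 w 0.085
[-0.07365269 -0.00595337 -0.99726618]
```

play_rows --deltas '[1,0.1,0.04,0.15,0,1,0,0,0.08,0,1,0,0,0.02,0,0.75,0,0,0,0,0,0,0,0,0,0,0,0,0,0,0,0,0,0,0]'

```text
clock: 36.6
eef_pos: [0.3515, 0.2994, -0.0357]
tool_rot: [0.579, 0.814, -0.022, -0.024]
ft_force: [-0.5, -0.2, -0.2]
grip_width: 0.0525
```

```bash
python3 - <<'E'
from h import *
go(.659,-.1522,.13,77);print(st()[2].round(3))
E
```

```text
clock 36.60 pos [ 0.3515  0.2994 -0.0022] jaw 109.1 shift(units) [-8.76  2.22 -2.47] turn(tool z) 32.1 or -147.9 j6 0.35 w 0.052
[[-0.327  0.943 -0.065]
 [ 0.945  0.328 -0.008]
 [ 0.013 -0.064 -0.998]]
```

play_rows --deltas '[0,0,0,-0.5,0,0,0,0,-0.9,0,0,0,0,-0.5,0,0,-0.92,0.23,0,0,0,-0.92,0.23,0,0,0,-0.92,0.23,0,0,0,-0.92,0.23,0,0,0,-0.92,0.23,0,0,0,-0.92,0.23,0,0,0,-0.92,0.23,0,0,0,-0.92,0.23,0,0,0,-0.92,0.23,0,0]'

```text
clock: 38.1
eef_pos: [0.6485, -0.1329, 0.0633]
tool_rot: [0.574, 0.818, -0.021, -0.025]
ft_force: [1.2, -0.2, -0.5]
grip_width: 0.052
```

```bash
python3 - <<'E'
from h import *
go(.659,-.1522,.03,77);print(st()[2][:,2])
E
```

```text
clock 38.10 pos [ 0.6485 -0.1329  0.0968] jaw 109.9 shift(units) [-0.38  0.12  1.1 ] turn(tool z) 32.9 or -147.1 j6 -0.54 w 0.052
[-0.06522911 -0.00447827 -0.99786027]
```

play_rows --deltas '[0,-0.3,0.12,0.3,0,0,0,0,0.5,0,0,0,0,0.4,0,0,0,0,0,0,0,0,0,0,0]'

```text
clock: 38.72
eef_pos: [0.6586, -0.1535, -0.0144]
tool_rot: [0.577, 0.816, -0.02, -0.026]
ft_force: [-0.6, -0.6, -0.3]
grip_width: 0.0518
```

```bash
python3 - <<'E'
from h import *
go(.659,-.1522,.0023,77);print(st()[2][:,2])
E
```

```text
clock 38.73 pos [ 0.6586 -0.1535  0.0191] jaw 109.5 shift(units) [0.01 0.03 0.28] turn(tool z) 32.5 or -147.5 j6 -0.56 w 0.052
[-0.06560141 -0.00320635 -0.99784076]
```

play_rows --deltas '[0,0,0.02,0.15,0,0,0,0,0.1,0,0,0,0,0.03,0,0,0,0,0.02,0,0,0,0,0,0]'

```text
clock: 39.35
eef_pos: [0.6608, -0.1528, -0.0303]
tool_rot: [0.576, 0.817, -0.019, -0.023]
ft_force: [0.0, -0.2, -0.2]
grip_width: 0.0525
```

```bash
python3 - <<'E'
from h import *
go(.659,-.1522,.0023,77);print(st()[0]['ft_force'])
E
```

```text
clock 39.35 pos [ 0.6608 -0.1528  0.0032] jaw 109.6 shift(units) [ 0.02 -0.02  0.02] turn(tool z) 32.6 or -147.4 j6 -0.56 w 0.053
[ 0.02900786 -0.15351818 -0.20185773]
```

play_rows --deltas '[0,0,0,0.02,0,0.68,0,0,0,0,0.75,0,0,0,0,0.75,0,0,0,0,0.75,0,0,-0.4,0,0.75,0,0,-0.8,0,0.75,0,0,-0.7,0,0.75,0,0,0,9.8,0.75,0,0,0,9.8,0.75,0,0,0,0]'

```text
clock: 40.6
eef_pos: [0.6681, -0.1524, 0.0866]
tool_rot: [0.71, 0.704, -0.023, -0.019]
ft_force: [0.0, 0.3, 0.2]
grip_width: 0.0643
```

```bash
python3 - <<'E'
from h import *
c=snap('wrist','b2.png');go(.4538,.1573,.1,90.3)
m=cv2.inRange(cv2.cvtColor(c['color'],cv2.COLOR_BGR2HSV),(0,0,0),(180,255,45))
for k in cv2.findContours(m,cv2.RETR_LIST,cv2.CHAIN_APPROX_NONE)[0]:
    if 200<cv2.contourArea(k)<6000:
        P=np.array([w(c,*q[0],.014)[:2] for q in k]);r=cv2.minAreaRect((P*1000).astype(np.float32));print(np.round(r[0],1),np.round(r[1],1),round(r[2],1))
E
```

```text
clock 40.65 pos [ 0.6679 -0.1524  0.1198] jaw 89.5 shift(units) [ 5.13 -3.59  0.52] turn(tool z) -0.8 or 179.2 j6 -0.21 w 0.064
[ 666.9 -151.2] [20.2 20.3] 26.6
[ 650.9 -156.6] [ 8.6 37. ] 19.4
[ 661.  -152.7] [41.2 40.8] 18.9
[690.1 137.4] [138.5  42.1] 14.8
[656.7  93.4] [  5.7 150.5] 84.3
[ 511.4 -415.8] [19.7 40.8] 81.8
```

play_rows --deltas '[0.75,0.72,-0.5,0,0,0.75,0.72,-0.5,0,0,0.75,0.72,-0.5,0,0,0.75,0.72,-0.5,0,0,0.75,0.72,-0.5,0,0,0.75,0.72,-0.5,0,0,0.75,0.72,-0.5,0,0,0.75,0,0,0,0,0.75,0,0,0,0]'

```text
clock: 41.78
eef_pos: [0.4508, 0.1579, 0.0941]
tool_rot: [0.702, 0.712, -0.023, -0.021]
ft_force: [-0.1, -0.7, -0.2]
grip_width: 0.0639
```

```bash
python3 - <<'E'
from h import *
c=snap('wrist','g1.png');find(c,(45,90,30),(80,255,255),.01,[.454,.157])
go(.4538,.1573,.0,90.3);print(st()[2][:,2])
E
```

```text
blob [453.9 157.5] [55.2 23. ] ang 1.4 (305, 172, 26, 59)
clock 41.83 pos [0.4508 0.1577 0.1275] jaw 90.8 shift(units) [-0.    0.18  2.12] turn(tool z) 0.5 or -179.5 j6 0.31 w 0.064
[-0.06359063 -0.00335143 -0.99797044]
```

play_rows --deltas '[0.75,0,0.12,0.8,0,0.75,0,0,0.7,0,0.75,0,0,0.4,0,0.75,0,0,0,0,0.75,0,0,0,0]'

```text
clock: 42.45
eef_pos: [0.4574, 0.1529, -0.0222]
tool_rot: [0.705, 0.709, -0.021, -0.02]
ft_force: [-0.2, 0.1, -0.5]
grip_width: 0.0641
```

```bash
python3 - <<'E'
from h import *
go(.4535,.1575,.0015,91)
E
```

```text
clock 42.45 pos [0.4574 0.1529 0.0113] jaw 90.4 shift(units) [ 0.08 -0.05  0.17] turn(tool z) -0.6 or 179.4 j6 0.30 w 0.064
```

play_rows --deltas '[0.75,0.07,-0.05,0.1,0,0.75,0,0,0.05,0,0.75,0,0,0.02,0,0.5,0,0,0,0,0,0,0,0,0,0,0,0,0,0,0,0,0,0,0,0,0,0,0,0]'

```text
clock: 43.45
eef_pos: [0.457, 0.1583, -0.0295]
tool_rot: [0.705, 0.709, -0.018, -0.018]
ft_force: [-0.4, 0.6, 0.3]
grip_width: 0.0218
```

```bash
python3 - <<'E'
from h import *
go(.5083,.432,.1,100);print(st()[2][:,2])
E
```

```text
clock 43.45 pos [0.457  0.1583 0.004 ] jaw 90.4 shift(units) [ 4.56  0.8  -1.64] turn(tool z) -9.6 or 170.4 j6 0.32 w 0.022
[-5.13820294e-02  2.71929001e-04 -9.98679034e-01]
```

play_rows --deltas '[0,0,0,-0.5,0,0,0,0,-0.8,0,0,0,0,-0.4,0,0,0.88,0.16,0,0,0,0.88,0.16,0,0,0,0.88,0.16,0,0,0,0.88,0.16,0,0,0,0.88,0.16,0,0,0,0,0,0,-10,0,0,0,0,0]'

```text
clock: 44.7
eef_pos: [0.5094, 0.4294, 0.0688]
tool_rot: [0.64, 0.768, -0.018, -0.02]
ft_force: [-1.0, -0.6, 0.3]
grip_width: 0.0217
```

```bash
python3 - <<'E'
from h import *
go(.507,.432,.03,101);print(st()[2][:,2])
c=snap('wrist','g2.png');find(c,(45,90,30),(80,255,255),.02,[.508,.432])
E
```

```text
clock 44.70 pos [0.5094 0.4294 0.1023] jaw 100.3 shift(units) [0.04 0.03 1.21] turn(tool z) -0.7 or 179.3 j6 0.50 w 0.022
[-0.05504105 -0.0020145  -0.99848206]
blob [561.5 440. ] [53.2 37. ] ang 10.6 (296, 239, 45, 58)
blob [510.  436.6] [126.8 127. ] ang 12.0 (241, 128, 166, 152)
```

play_rows --deltas '[0,0.06,0.05,0.5,0,0,0,0,0.5,0,0,0,0,0.3,0,0,0,0,0,0,0,0,0,0,0]'

```text
clock: 45.38
eef_pos: [0.5085, 0.4301, -0.0088]
tool_rot: [0.647, 0.762, -0.018, -0.02]
ft_force: [0.1, 0.3, -0.5]
grip_width: 0.0217
```

```bash
python3 - <<'E'
from h import *
go(.509,.434,.0085,101);print(st()[2][:,2])
E
```

```text
clock 45.38 pos [0.5085 0.4301 0.0247] jaw 99.3 shift(units) [0.06 0.03 0.27] turn(tool z) -1.7 or 178.3 j6 0.52 w 0.022
[-5.38876011e-02 -2.90081160e-04 -9.98546965e-01]
```

play_rows --deltas '[0,0.05,0.02,0.15,0,0,0,0,0.08,0,0,0,0,0.03,0,0,0,0,0.02,0,0,0,0,0,0]'

```text
clock: 46.0
eef_pos: [0.5099, 0.4345, -0.0239]
tool_rot: [0.647, 0.762, -0.015, -0.02]
ft_force: [0.1, 0.4, -0.9]
grip_width: 0.022
```

```bash
python3 - <<'E'
from h import *
go(.509,.434,.0085,101);print(st()[0]['ft_force'])
E
```

```text
clock 46.00 pos [0.5099 0.4345 0.0096] jaw 99.2 shift(units) [-0.01 -0.02  0.02] turn(tool z) -1.8 or 178.2 j6 0.53 w 0.022
[ 0.13084565  0.37781368 -0.87278948]
```

play_rows --deltas '[0,0,0,0.02,0,0.4,0,0,0,0,0.55,0,0,0,0,0.55,0,0,0,0,0.55,0,0,-0.4,0,0.55,0,0,-0.8,0,0.55,0,0,-0.8,0,0.55,0,-0.7,0,0,0.55,0,-0.7,0,0,0.55,-0.7,-0.5,0,0,0.55,-0.7,-0.5,0,0,0.55,0,0,0,0]'

```text
clock: 47.5
eef_pos: [0.3841, 0.3262, 0.1048]
tool_rot: [0.647, 0.762, -0.014, -0.02]
ft_force: [0.6, 0.0, -0.8]
grip_width: 0.0471
```

```bash
python3 - <<'E'
from h import *
c=snap('top');t=cv2.resize(c['color'][95:275,120:520],None,fx=2,fy=2,interpolation=cv2.INTER_CUBIC)
s=snap('scene');s2=cv2.resize(s['color'][90:330,180:480],(800,640))[200:]
s2=cv2.resize(s['color'][110:310,190:480],None,fx=800/290,fy=800/290)[:]
s2=s2[::1]
out=np.vstack([t,cv2.resize(s2,(348,240)).repeat(1,0) if False else cv2.copyMakeBorder(cv2.resize(s['color'][110:315,190:480],(340,240)),0,0,0,460,cv2.BORDER_CONSTANT)])
wv=snap('wrist');out[360:,345:729]=cv2.resize(wv['color'],(384,240))
cv2.imwrite('pics/fin.png',out);o,p,M=st();print(p,o['ft_force'])
find(c,(45,90,30),(80,255,255),.014,[.508,.434],40)
find(wv,(45,90,30),(80,255,255),.014,[.508,.434],40)
g=w(c,316,130,.03);print(g)
E
```

```text
[0.38831763 0.33089335 0.10590515] [ 0.56199879  0.33708089 -0.38203774]
blob [510.  435.1] [129.9 130.9] ang 11.9 (125, 167, 57, 50)
blob [494.  389.7] [88.7 43. ] ang 11.9 (335, 263, 42, 73)
[0.68239631 0.01112843 0.03      ]
```

View pics/fin.png

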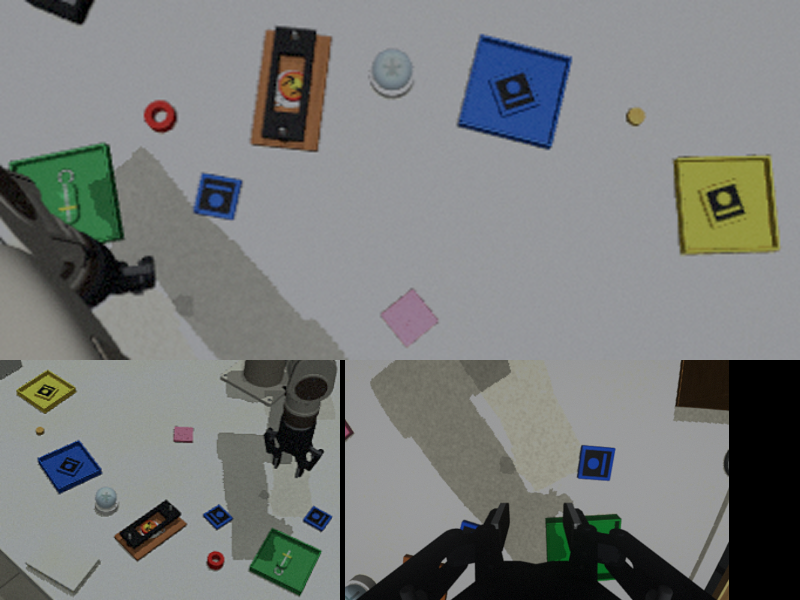

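All items are in place: surfboard in the green tray at (67,205), the blue magnet centred at (515,90), the yellow at (725,202), the frame over both dowels with the sunset in its window, and the globe unmoved.

```bash
python3 -c "
from h import *
print(ticket.job_done())"
```

```text
the job is handed in; nothing more can be done
None
```

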